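# Find the machine button that was left in and release it

## Robot

A 7-joint arm with a two-finger parallel gripper is mounted at the origin on the work surface. World frame = base frame: x ahead of the robot, y to its left, z up, the work surface at z = 0. Lengths are in m, angles in rad, forces in N, time in s.
With the tool pointing down it reaches from about 0.4 to 0.85 m from the base axis. Payload 6.9 kg.
Tool frame: the origin (TCP) lies midway between the tips of the shut fingers; the grasp point (between the pads) lies 19 mm behind it; z points along the fingers, y is the line along which they close (so a half turn about z gives the same grasp; the last joint's range is limited). The gripper opens to 85 mm and grips with 20 to 120 N. Pads are 22 mm wide; open, the fingers measure 114 mm over their backs; the gripper's body (76 mm by 85 mm) begins 54 mm behind the grasp point. The pads swing forward as they close: fully open they stand 13 mm farther back than shut.
Start: joints at [1.45, 0.507, -0.238, 1.5, 0.126, 1.149, -0.155], TCP at [0.14, -0.609, 0.231] pointing down, gripper open.
Joint ranges: [-3.08, 3.08], [-0.24, 2.05], [-1.43, 1.35], [0, 2.5], [-1.52, 4.66], [0.17, 1.96], [-2.89, 2.89]. Speed limits (rad/s): [2.39, 2.39, 3.14, 3.14, 3.14, 3.14, 3.14].

## Interface

Orientations are given as a unit quaternion [w, x, y, z].
In Python, from plant import * gives the robot as it stands. The module is installed in compiled form; this text tells all that it offers.
- The arm moves only by the tool move_arm, never from a script. Its arguments are lists of equal length, an entry for each row: "fingers": the opening, from 0 (shut) to 1 (fully open); "linear": the shift along the tool's x, y, z in mm, a list of three; "rot": the turn, a rotation vector about the tool's x, y, z in rad, a list of three. A call has 1 to 12 rows; each row is the pose to reach, as a shift and turn from the pose commanded when the call began, along the tool's axes at that moment; what a row does not reach only later rows make up. A row lasts 1/8 s, in which the tool goes at most 62.5 mm and 10.7 degrees, less where a joint would pass 70% of its speed; a pose out of reach is approached as far as the arm can. A call with a gripper value outside its range is refused whole. The fingers move at their own pace and stop on an object; the grip force is fixed at half the most. Time passes only in rows, so rows that repeat a pose let the fingers close. It gives the time, the measured TCP pose, the force, the opening and the grip force at its end, in the units of the state.
- state(): the state, without advancing time (a new reading comes with each control period).
- capture(name): name is "side" or "top" or "wrist"; returns a dict with "color" (420x560x3 uint8, red, green, blue), "z_map" (420x560 float32, m along the optical axis (not along the pixel's ray), 0 where there is no reading), "fx", "fy", "cx", "cy" (pixels), "k1" (the pictures are not rectified: a ray, as slopes to the right and down, at radius r is drawn at 1 + k1 r^2 times it, then the intrinsics apply), "rvec" (rotation vector, rad) and "tvec" (3), from world to camera coordinates, as OpenCV has them. Camera axes: x right, y down, z forward; pixel columns grow to the right and rows downward; lengths in m; the calibration is good to about 2 mm. A picture is of the moment at which its call begins.
- job_done(): hands the job in; it is judged then, once.
The state is a dict: "time": time; "joint_pos": joint angles; "qd": joint speeds; "joint_efforts": joint torques, N m; "position": TCP position; "ee_rot": TCP orientation; "wrist_force": force on the tool from outside, world axes, zero at the start; "ft_torque": the same for the moment, N m; "gripper_width": finger opening in m; "finger_force": force on a finger pad.
Only numpy, scipy, OpenCV 4.12 (cv2) and the standard library are available. Lean on these libraries where they do the work, as an engineer would, in place of code of your own. Each camera call takes 0.05 s, during which the arm holds its last target. There are 200 camera calls.

## Task

One of the four buttons on the machine control station has been left latched down, so a machine is still switched on. With the fingertips tap each of the four buttons lightly, one at a time along the row, starting from the end where the conduit enters, without pushing in any that stand up, and feel which one is down; then press that one right in and let it come up, so that all four stand up, and leave the things lying around undisturbed.

Things in the scene. Friction and masses are not known exactly. Their poses are not given: they have to be found in the camera images.
- station: grey steel control box, 90 x 250 x 75 mm (own x, y, z), screwed to the bench. Origin: centre of its underside, on the bench. y axis: along the row of four buttons, +y towards the conduit end. Buttons stand on its centre line at y = +84, +28, -28, -84 mm, each in a fixed steel collar 44 mm across, top 81 mm above the bench. No other part of the box is higher.
- conduit (a point): where the steel conduit enters the station: its gland on the +y end wall, 38 mm above the bench, 125 mm from the station's centre. The conduit elbow reaches 61 mm further out and goes down into the bench.
- key_a: black round push button (34 mm across, flat top) of the station, like the other three; its place in the row is drawn anew each time. Origin: centre of its top face, moving with it; z up. Heights above the bench: up 95 mm, latched about 89.5 mm, pushed right in to its stop 85 mm (10 mm travel).
- key_b: black round push button (34 mm across, flat top) of the station, like the other three; its place in the row is drawn anew each time. Origin: centre of its top face, moving with it; z up. Spring: 4 N at the top, rising evenly to 9 N at full travel; it does not move under less than 4 N, and a quick push takes about 2 N more.
- key_c: black round push button (34 mm across, flat top) of the station, like the other three; its place in the row is drawn anew each time. Origin: centre of its top face, moving with it; z up. Push-push: one that is up and is pushed right in latches 5.5 mm down; a latched one pushed right in is released and springs fully up once let go.
- key_d: black round push button (34 mm across, flat top) of the station, like the other three; its place in the row is drawn anew each time. Origin: centre of its top face, moving with it; z up. A latched one gives only above about 6.5 N and is released only in the last 1 mm before its stop (about 9 N; 12 to 15 N at the stop is plenty); a shorter push leaves it latched.
- slag_hammer: bystander: loose slag hammer lying on the bench on the far side of the station, 220 mm long, 24 mm high, wooden handle 24 mm thick along its own x axis and a steel cross head 148 mm wide at +x. Origin: on the bench under the handle's axis, 130 mm from the handle's end.
- magnet_square: bystander: loose red magnetic welding square lying flat on the robot's side of the station, 85 x 85 x 15 mm. Origin: centre of its footprint, on the bench.
- gel_jar: bystander: loose small jar with lid, 58 mm across, 62 mm high, standing beyond the end of the station away from the conduit. Origin: centre of its underside.
- tape_roll: bystander: loose roll of tape lying flat on the robot's side of the station, 90 mm across, 25 mm high. Origin: centre of its underside.

How it is judged:
By the outcome, as a careful person would: the job done as asked, in the order asked, and still so for the second after the job is handed in, with the robot touching nothing.
It also fails if it takes over 48 s, if anything falls off the work surface, if the arm or the gripper's body presses on something with over 40 N, if the wrist force passes 120 N, or if a joint passes its speed limit or range.

## Working session

There is one attempt and no reset: what is moved stays moved. The work goes in short steps, Python scripts to look and compute and a tool call to move; the robot and the scene stay as the last step left them, time stands still between calls to the robot, and variables do not carry over. Pictures are saved under pics/ and viewed, at most 10 in all, crops included, and the job is handed in when it is done.

Besides the shell and the picture viewer there is one more tool, called after "Request:" in YAML: its name, and indented under it one key for each argument. move_arm: Moves the arm, as the interface text tells. Its arguments: {"type":"object","properties":{"fingers":{"type":"array"},"linear":{"type":"array"},"rot":{"type":"array"}},"required":["fingers","linear","rot"]}

```bash
mkdir -p pics
python3 - <<'E'
from plant import *
import cv2,pickle
s=state(); print({k:s[k] for k in("time","position","ee_rot","wrist_force","gripper_width")})
d={}
for n in("top","side"):
    c=capture(n); d[n]=c; cv2.imwrite(f"pics/{n}0.png",c["color"][:,:,::-1]); print(n,c["fx"],c["cx"],c["cy"],c["k1"],c["rvec"],c["tvec"])
pickle.dump(d,open("d.pkl","wb"))
E
```

```text
{'time': 0.0, 'position': array([ 0.13972437, -0.60867354,  0.23041824]), 'ee_rot': array([-8.87536986e-04,  9.93633271e-01,  1.12659310e-01, -1.18756922e-04]), 'wrist_force': array([0.08543343, 0.01454552, 0.36364919]), 'gripper_width': 0.08543676426633644}
top 425.50630406120985 268.341411144753 213.69298631288854 0.02009543741439878 [ 1.95600943 -2.25662135  0.23819113] [0.05963437 0.59603794 0.86763609]
side 430.03061220308206 284.51702940073653 205.8113683115183 -0.06972681053280391 [ 0.60366731 -2.61094185  1.23491011] [0.52202616 0.25207295 0.8292983 ]
```

View pics/top0.png

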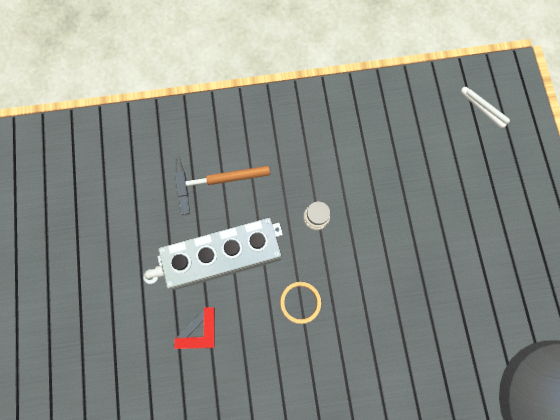

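View pics/side0.png

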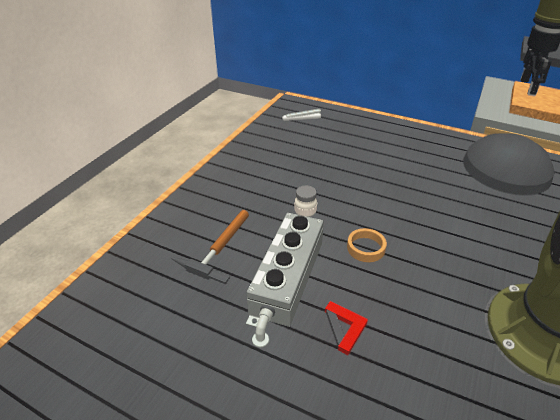

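The top view shows the conduit at the left (150,275), with the buttons at about (180,261), (206,255), (232,248) and (258,241). The jar is at (317,215), the tape at (300,302), the square at (200,330) and the hammer at (215,180).

```bash
cat > h.py <<'E'
import numpy as np,cv2
def ray(c,uv,z):
    k=np.array([[c["fx"],0,c["cx"]],[0,c["fy"],c["cy"]],[0,0,1.]])
    x,y=cv2.undistortPoints(np.array([[uv]],float),k,np.array([c["k1"],0,0,0.]))[0,0]
    R,_=cv2.Rodrigues(np.array(c["rvec"],float)); o=-R.T@np.ravel(c["tvec"]); d=R.T@np.array([x,y,1])
    return o+d*(z-o[2])/d[2]
def blobs(c,seeds):
    g=c["color"].max(2); out=[]
    for u,v in seeds:
        m=np.zeros_like(g); cv2.circle(m,(u,v),12,255,-1)
        m=((g<75)&(m>0)).astype(np.uint8)
        n,l,st,ce=cv2.connectedComponentsWithStats(m); i=1+st[1:,4].argmax(); out.append((ce[i],st[i,4]))
    return out
E
python3 - <<'E'
from h import *
import pickle
d=pickle.load(open("d.pkl","rb"))
for n,s in(("top",[(180,261),(206,255),(232,248),(258,241)]),("side",[(275,278),(284,259),(292,240),(300,224)])):
    c=d[n]; P=[]
    for ce,a in blobs(c,s):
        p=ray(c,ce,.094); P.append(p); u,v=ce.round().astype(int)
        zz=np.median(c["z_map"][v-3:v+4,u-3:u+4]); 
        R,_=cv2.Rodrigues(np.array(c["rvec"])); o=-R.T@np.ravel(c["tvec"])
        f=(R@p+np.ravel(c["tvec"]))[2]; hz=(o+(p-o)*zz/f)[2]
        print(n,ce.round(1),a,p.round(4),"depth h",hz.round(4))
    P=np.array(P); print(P.mean(0),np.linalg.norm(np.diff(P,axis=0),axis=1),P[0]-P[3], np.degrees(np.arctan2(*(P[0]-P[3])[1::-1])))
c=d["top"]
for nm,uv,z in(("conduit",(151,275),.03),("jar",(319,210),.062),("tape",(300,302),.025),("headtip",(185,212),.024),("headtip2",(179,160),.024)):print(nm,ray(c,uv,z).round(3))
E
```

```text
top [177.5 262.7] 117 [0.5161 0.1757 0.094 ] depth h 0.0948
top [202.2 256.6] 54 [0.5215 0.1238 0.094 ] depth h 0.0886
top [229.7 251.1] 29 [0.5247 0.0661 0.094 ] depth h 0.0939
top [256.8 246.1] 14 [0.5271 0.0088 0.094 ] depth h 0.0927
[0.52233876 0.09359992 0.094     ] [0.05221061 0.05783107 0.05737114] [-0.01098941  0.16699357  0.        ] 93.76505616879165
side [274.3 277.5] 233 [0.5157 0.1783 0.094 ] depth h 0.0964
side [283.5 258.4] 175 [0.522  0.1255 0.094 ] depth h 0.0886
side [292.  239.2] 186 [0.5303 0.0679 0.094 ] depth h 0.0954
side [299.7 222.6] 168 [0.5376 0.0131 0.094 ] depth h 0.096
[0.52639665 0.09619442 0.094     ] [0.05318461 0.05820991 0.05525269] [-0.02189403  0.16519505  0.        ] 97.54966384055437
conduit [0.506 0.249 0.03 ]
jar [ 0.591 -0.137  0.062]
tape [ 0.402 -0.067  0.025]
headtip [0.639 0.162 0.024]
headtip2 [0.765 0.163 0.024]
```

The side view agrees: the conduit is at (262,330), and the buttons run from (274,277) to (300,223). I'll refine the centres and compute the moves.

```bash
cat >> h.py <<'E'
from scipy.spatial.transform import Rotation as Ro
def totool(s,p):
    q=s["ee_rot"]; R=Ro.from_quat([q[1],q[2],q[3],q[0]]).as_matrix()
    return (R.T@(np.array(p)-s["position"])*1000).round(1)
E
python3 - <<'E'
from h import *
from plant import *
import pickle
d=pickle.load(open("d.pkl","rb"))
c=d["top"]; g=c["color"].max(2)
for th in (100,130):
  P=[]
  for u,v in [(180,261),(206,255),(232,248),(258,241)]:
    m=np.zeros_like(g); cv2.circle(m,(u,v),11,255,-1); m=((g<th)&(m>0)).astype(np.uint8)
    ys,xs=np.nonzero(m); p=ray(c,(xs.mean(),ys.mean()),.092); P.append(p); print(len(xs),xs.mean().round(1),ys.mean().round(1),p.round(4))
  P=np.array(P); print(P.mean(0),np.degrees(np.arctan2(*(P[0]-P[3])[1::-1])))
s=state()
print(totool(s,[.45,-.25,.25]),totool(s,[.515,.179,.14]),totool(s,[.515,.179,.1]))
cv2.imwrite("pics/tc.png",cv2.resize(c["color"][200:310,130:330,::-1],None,fx=4,fy=4,interpolation=cv2.INTER_CUBIC))
E
```

```text
195 179.3 261.9 [0.5175 0.1723 0.092 ]
177 205.5 255.0 [0.524  0.1169 0.092 ]
181 231.1 247.6 [0.5317 0.0623 0.092 ]
178 256.8 240.6 [0.5388 0.0072 0.092 ]
[0.52800478 0.08966865 0.092     ] 97.36357969055034
200 179.4 261.9 [0.5174 0.1722 0.092 ]
186 205.6 254.9 [0.5241 0.1167 0.092 ]
193 231.3 247.3 [0.5323 0.0618 0.092 ]
191 257.0 240.3 [0.5393 0.0067 0.092 ]
[0.52829134 0.08935521 0.092     ] 97.51398162854399
[ 382.7 -280.2  -19. ] [ 542.1 -683.5   91.6] [ 542.1 -683.5  131.6]
```

View pics/tc.png

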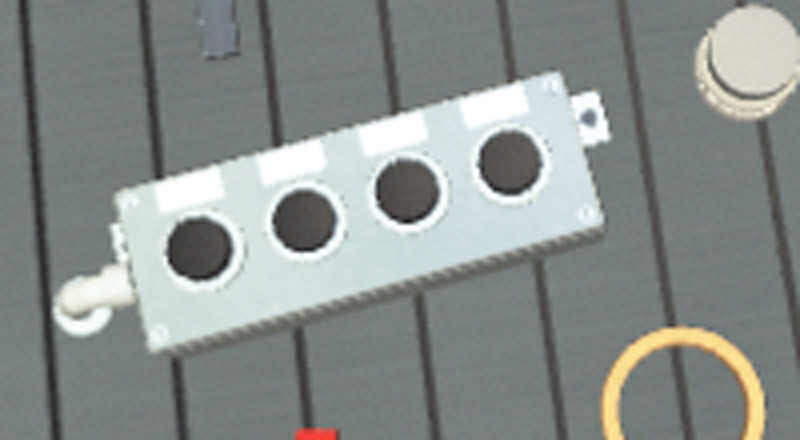

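The crop shows four dark buttons in white collars. The conduit comes in from the left at crop (90,295).

Request:
move_arm:
  fingers: [0, 0, 0, 0, 0, 0, 0, 0, 0]
  linear:
    - [48, -35, -5]
    - [96, -70, -10]
    - [144, -105, -15]
    - [192, -140, -20]
    - [240, -175, -20]
    - [288, -210, -20]
    - [336, -245, -20]
    - [383, -280, -20]
    - [383, -280, -20]
  rot:
    - [0, 0, 0]
    - [0, 0, 0]
    - [0, 0, 0]
    - [0, 0, 0]
    - [0, 0, 0]
    - [0, 0, 0]
    - [0, 0, 0]
    - [0, 0, 0]
    - [0, 0, 0]

```text
time: 1.23
position: [0.4535, -0.2454, 0.2513]
ee_rot: [-0.001, 0.993, 0.117, 0.001]
wrist_force: [-0.2, -0.8, -0.6]
gripper_width: 0.0003
finger_force: 0.0
```

Request:
move_arm:
  fingers: [0, 0, 0, 0, 0, 0, 0, 0, 0, 0]
  linear:
    - [20, -50, 5]
    - [40, -100, 10]
    - [60, -150, 15]
    - [80, -200, 20]
    - [100, -250, 30]
    - [120, -300, 40]
    - [140, -350, 50]
    - [159, -400, 60]
    - [159, -400, 60]
    - [159, -400, 60]
  rot:
    - [0, 0, 0]
    - [0, 0, 0]
    - [0, 0, 0]
    - [0, 0, 0]
    - [0, 0, 0]
    - [0, 0, 0]
    - [0, 0, 0]
    - [0, 0, 0]
    - [0, 0, 0]
    - [0, 0, 0]

```text
time: 2.48
position: [0.5159, 0.1735, 0.1908]
ee_rot: [0.001, 0.994, 0.112, -0.001]
wrist_force: [-0.9, -0.2, -1.1]
gripper_width: -0.0001
finger_force: 0.0
```

```bash
cat > st.py <<'E'
from h import *
from plant import *
B=[(.516,.176),(.5233,.1207),(.5307,.0653),(.538,.010)]
s=state(); print(s["time"],s["position"].round(4),s["ee_rot"].round(4),s["wrist_force"].round(2),s["gripper_width"])
for b in B: print(totool(s,[*b,.100]))
E
python3 st.py
python3 - <<'E'
from h import *
from plant import *
import pickle
c=capture("wrist"); pickle.dump(c,open("w.pkl","wb")); cv2.imwrite("pics/w0.png",c["color"][:,:,::-1])
E
```

```text
2.475 [0.5159 0.1735 0.1908] [ 6.000e-04  9.937e-01  1.123e-01 -6.000e-04] [-0.93 -0.16 -1.13] -0.0001476945521123115
[ 0.8 -2.5 90.8]
[-4.4 53.1 90.9]
[ -9.6 108.7  90.9]
[-14.8 164.2  91. ]
```

View pics/w0.png

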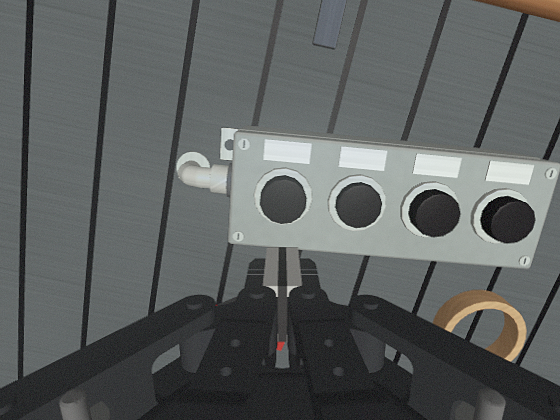

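The wrist view shows all four buttons, at about (283,199), (357,205), (434,212) and (509,218), above the shut fingertips at (282,255).

Run:
```python
from h import *
import pickle
c=pickle.load(open("w.pkl","rb")); g=c["color"].max(2); P=[]
for u,v in [(283,199),(357,205),(434,212),(508,218)]:
    m=np.zeros_like(g); cv2.circle(m,(u,v),29,255,-1); m=((g<110)&(m>0)).astype(np.uint8)
    k=max(cv2.findContours(m,0,1)[0],key=cv2.contourArea); (x,y),r=cv2.minEnclosingCircle(k); p=ray(c,(x,y),.093);P.append(p);print(x,y,r,p.round(4),c["z_map"][v,u])
P=np.array(P); print(P.mean(0),np.degrees(np.arctan2(*(P[0]-P[3])[1::-1])))
```

```text
283.0442199707031 199.13265991210938 24.21187973022461 [0.5207 0.1747 0.093 ] 0.24626435
358.0723876953125 204.12962341308594 23.250350952148438 [0.5291 0.1215 0.093 ] 0.2537852
433.80999755859375 213.0 25.810100555419922 [0.535  0.0661 0.093 ] 0.2483028
507.1666564941406 218.5 27.208154678344727 [0.5431 0.012  0.093 ] 0.25087515
[0.53201357 0.09360603 0.093     ] 97.84295288362004
```

Request:
move_arm:
  fingers: [0, 0, 0, 0, 0]
  linear:
    - [2, -3, 45]
    - [2, -3, 75]
    - [2, -3, 90]
    - [2, -3, 91]
    - [2, -3, 91]
  rot:
    - [0, 0, 0]
    - [0, 0, 0]
    - [0, 0, 0]
    - [0, 0, 0]
    - [0, 0, 0]

```text
time: 3.15
position: [0.518, 0.1782, 0.1014]
ee_rot: [-0.0, 0.994, 0.112, 0.001]
wrist_force: [-0.2, 0.5, 0.3]
gripper_width: 0.0
finger_force: 0.0
```

Request:
move_arm:
  fingers: [0, 0, 0]
  linear:
    - [0, 0, 1]
    - [0, 0, 2]
    - [0, 0, 2]
  rot:
    - [0, 0, 0]
    - [0, 0, 0]
    - [0, 0, 0]

```text
time: 3.52
position: [0.5173, 0.1784, 0.0985]
ee_rot: [-0.0, 0.994, 0.113, 0.0]
wrist_force: [-0.5, -0.3, -0.0]
gripper_width: -0.0001
finger_force: 0.0
```

Request:
move_arm:
  fingers: [0, 0, 0]
  linear:
    - [0, 0, 0.5]
    - [0, 0, 1]
    - [0, 0, 1]
  rot:
    - [0, 0, 0]
    - [0, 0, 0]
    - [0, 0, 0]

```text
time: 3.9
position: [0.5172, 0.1783, 0.0972]
ee_rot: [-0.0, 0.994, 0.113, -0.0]
wrist_force: [-0.4, -0.4, -0.1]
gripper_width: -0.0002
finger_force: 0.0
```

Request:
move_arm:
  fingers: [0, 0, 0]
  linear:
    - [0, -0.5, 0.5]
    - [0, -0.5, 1]
    - [0, -0.5, 1]
  rot:
    - [0, 0, 0]
    - [0, 0, 0]
    - [0, 0, 0]

```text
time: 4.28
position: [0.517, 0.1788, 0.0962]
ee_rot: [0.0, 0.994, 0.113, -0.0]
wrist_force: [0.6, -0.3, -0.5]
gripper_width: -0.0
finger_force: 0.0
```

Request:
move_arm:
  fingers: [0, 0]
  linear:
    - [0, 0, 0.3]
    - [0, 0, 0.3]
  rot:
    - [0, 0, 0]
    - [0, 0, 0]

```text
time: 4.53
position: [0.5171, 0.1788, 0.096]
ee_rot: [-0.0, 0.994, 0.113, -0.0]
wrist_force: [-0.8, -0.3, -0.1]
gripper_width: -0.0001
finger_force: 0.0
```

Request:
move_arm:
  fingers: [0, 0, 0]
  linear:
    - [0, 2, 0]
    - [0, 2, 0.4]
    - [0, 2, 0.4]
  rot:
    - [0, 0, 0]
    - [0, 0, 0]
    - [0, 0, 0]

```text
time: 4.9
position: [0.5175, 0.1768, 0.0956]
ee_rot: [-0.0, 0.994, 0.113, 0.0]
wrist_force: [0.7, 0.4, 0.8]
gripper_width: 0.0002
finger_force: 0.0
```

Request:
move_arm:
  fingers: [0, 0]
  linear:
    - [0, 0, 0.3]
    - [0, 0, 0.3]
  rot:
    - [0, 0, 0]
    - [0, 0, 0]

```text
time: 5.15
position: [0.5175, 0.1769, 0.0953]
ee_rot: [-0.0, 0.994, 0.113, -0.0]
wrist_force: [1.2, -0.5, -0.5]
gripper_width: 0.0002
finger_force: 0.0
```

Request:
move_arm:
  fingers: [0, 0]
  linear:
    - [0, 0, 0.3]
    - [0, 0, 0.3]
  rot:
    - [0, 0, 0]
    - [0, 0, 0]

```text
time: 5.4
position: [0.5175, 0.1769, 0.0952]
ee_rot: [-0.0, 0.994, 0.113, 0.0]
wrist_force: [-1.0, 0.8, 1.7]
gripper_width: -0.0002
finger_force: 1.3
```

Request:
move_arm:
  fingers: [0, 0]
  linear:
    - [0, 0, 0.1]
    - [0, 0, 0.1]
  rot:
    - [0, 0, 0]
    - [0, 0, 0]

```text
time: 5.65
position: [0.5175, 0.1769, 0.095]
ee_rot: [-0.0, 0.994, 0.113, 0.0]
wrist_force: [-1.1, -0.7, 3.9]
gripper_width: -0.0002
finger_force: 2.0
```

Button 1 is up, with contact at 95.0 mm. Next is button 2.

Request:
move_arm:
  fingers: [0, 0, 0, 0, 0, 0]
  linear:
    - [0, 0, -10]
    - [-2, 28, -10]
    - [-5, 56, -10]
    - [-5, 56, -4]
    - [-5, 56, -1]
    - [-5, 56, -0.7]
  rot:
    - [0, 0, 0]
    - [0, 0, 0]
    - [0, 0, 0]
    - [0, 0, 0]
    - [0, 0, 0]
    - [0, 0, 0]

```text
time: 6.4
position: [0.5249, 0.1223, 0.0955]
ee_rot: [-0.0, 0.994, 0.113, -0.0]
wrist_force: [0.7, 0.2, -1.2]
gripper_width: -0.0
finger_force: 0.0
```

Request:
move_arm:
  fingers: [0, 0, 0]
  linear:
    - [0, 0, 0.2]
    - [0, 0, 0.4]
    - [0, 0, 0.4]
  rot:
    - [0, 0, 0]
    - [0, 0, 0]
    - [0, 0, 0]

```text
time: 6.78
position: [0.5252, 0.1214, 0.0953]
ee_rot: [-0.0, 0.994, 0.113, 0.0]
wrist_force: [0.3, -0.1, 0.3]
gripper_width: -0.0
finger_force: 0.0
```

Request:
move_arm:
  fingers: [0, 0]
  linear:
    - [0, 0, 0.3]
    - [0, 0, 0.3]
  rot:
    - [0, 0, 0]
    - [0, 0, 0]

```text
time: 7.02
position: [0.5252, 0.1211, 0.0949]
ee_rot: [-0.0, 0.994, 0.113, 0.0]
wrist_force: [1.0, -0.4, 0.6]
gripper_width: 0.0001
finger_force: 0.0
```

Request:
move_arm:
  fingers: [0, 0]
  linear:
    - [0, 0, 0.3]
    - [0, 0, 0.3]
  rot:
    - [0, 0, 0]
    - [0, 0, 0]

```text
time: 7.28
position: [0.5252, 0.1212, 0.0946]
ee_rot: [-0.0, 0.994, 0.113, -0.0]
wrist_force: [0.6, -0.1, -0.7]
gripper_width: 0.0
finger_force: 0.0
```

Request:
move_arm:
  fingers: [0, 0]
  linear:
    - [0, 0, 0.3]
    - [0, 0, 0.3]
  rot:
    - [0, 0, 0]
    - [0, 0, 0]

```text
time: 7.52
position: [0.5252, 0.1212, 0.0943]
ee_rot: [-0.0, 0.994, 0.113, -0.0]
wrist_force: [0.3, -0.2, 0.1]
gripper_width: 0.0003
finger_force: 0.0
```

No contact at 94.3 mm, so button 2 is down. I'll continue to a light touch at about 89.5 mm.

Request:
move_arm:
  fingers: [0, 0, 0, 0, 0]
  linear:
    - [0, 0, 1]
    - [0, 0, 2]
    - [0, 0, 3]
    - [0, 0, 3.5]
    - [0, 0, 3.5]
  rot:
    - [0, 0, 0]
    - [0, 0, 0]
    - [0, 0, 0]
    - [0, 0, 0]
    - [0, 0, 0]

```text
time: 8.15
position: [0.5252, 0.1211, 0.0907]
ee_rot: [-0.0, 0.994, 0.113, -0.0]
wrist_force: [-0.3, -0.8, -0.4]
gripper_width: 0.0003
finger_force: 0.0
```

Request:
move_arm:
  fingers: [0, 0, 0]
  linear:
    - [0, 0, 0.4]
    - [0, 0, 0.6]
    - [0, 0, 0.6]
  rot:
    - [0, 0, 0]
    - [0, 0, 0]
    - [0, 0, 0]

```text
time: 8.52
position: [0.5252, 0.1212, 0.0902]
ee_rot: [-0.0, 0.994, 0.113, 0.0]
wrist_force: [0.0, -0.0, 0.0]
gripper_width: -0.0001
finger_force: 0.0
```

Request:
move_arm:
  fingers: [0, 0]
  linear:
    - [0, 0, 0.3]
    - [0, 0, 0.3]
  rot:
    - [0, 0, 0]
    - [0, 0, 0]

```text
time: 8.78
position: [0.5252, 0.1211, 0.0899]
ee_rot: [0.0, 0.994, 0.113, -0.0]
wrist_force: [-0.5, -0.8, -0.1]
gripper_width: 0.0002
finger_force: 0.0
```

Request:
move_arm:
  fingers: [0, 0]
  linear:
    - [0, 0, 0.3]
    - [0, 0, 0.3]
  rot:
    - [0, 0, 0]
    - [0, 0, 0]

```text
time: 9.02
position: [0.5252, 0.1212, 0.0897]
ee_rot: [-0.0, 0.994, 0.113, 0.0]
wrist_force: [-0.5, -0.1, 1.3]
gripper_width: 0.0001
finger_force: 0.7
```

Request:
move_arm:
  fingers: [0, 0]
  linear:
    - [0, 0, 0.2]
    - [0, 0, 0.2]
  rot:
    - [0, 0, 0]
    - [0, 0, 0]

```text
time: 9.28
position: [0.5252, 0.1212, 0.0896]
ee_rot: [0.0, 0.994, 0.113, 0.0]
wrist_force: [-1.1, 0.1, 4.3]
gripper_width: -0.0
finger_force: 2.1
```

Button 2 is latched, with contact at 89.6 mm. Next is button 3.

Request:
move_arm:
  fingers: [0, 0, 0, 0, 0, 0, 0]
  linear:
    - [0, 0, -16]
    - [-2, 28, -16]
    - [-5, 56, -16]
    - [-5, 56, -10]
    - [-5, 56, -7]
    - [-5, 56, -6.1]
    - [-5, 56, -6.1]
  rot:
    - [0, 0, 0]
    - [0, 0, 0]
    - [0, 0, 0]
    - [0, 0, 0]
    - [0, 0, 0]
    - [0, 0, 0]
    - [0, 0, 0]

```text
time: 10.15
position: [0.5328, 0.0663, 0.0956]
ee_rot: [-0.0, 0.994, 0.113, -0.0]
wrist_force: [-0.7, 0.7, -1.0]
gripper_width: 0.0
finger_force: 0.0
```

Request:
move_arm:
  fingers: [0, 0]
  linear:
    - [0, 0, 0.2]
    - [0, 0, 0.2]
  rot:
    - [0, 0, 0]
    - [0, 0, 0]

```text
time: 10.4
position: [0.5329, 0.0657, 0.0954]
ee_rot: [-0.0, 0.994, 0.113, 0.0]
wrist_force: [0.0, -0.5, -0.1]
gripper_width: 0.0002
finger_force: 0.0
```

Request:
move_arm:
  fingers: [0, 0]
  linear:
    - [0, 0, 0.2]
    - [0, 0, 0.2]
  rot:
    - [0, 0, 0]
    - [0, 0, 0]

```text
time: 10.65
position: [0.5329, 0.0655, 0.0952]
ee_rot: [-0.0, 0.994, 0.113, 0.0]
wrist_force: [0.7, -1.2, 1.1]
gripper_width: -0.0
finger_force: 0.4
```

Request:
move_arm:
  fingers: [0, 0]
  linear:
    - [0, 0, 0.2]
    - [0, 0, 0.2]
  rot:
    - [0, 0, 0]
    - [0, 0, 0]

```text
time: 10.9
position: [0.5329, 0.0655, 0.0951]
ee_rot: [0.0, 0.994, 0.113, 0.0]
wrist_force: [-1.6, -1.1, 3.5]
gripper_width: -0.0004
finger_force: 2.0
```

Button 3 is up. Next is button 4.

Request:
move_arm:
  fingers: [0, 0, 0, 0, 0, 0, 0]
  linear:
    - [0, 0, -10]
    - [-2, 28, -10]
    - [-5, 56, -10]
    - [-5, 56, -4]
    - [-5, 56, -1.5]
    - [-5, 56, -0.6]
    - [-5, 56, -0.6]
  rot:
    - [0, 0, 0]
    - [0, 0, 0]
    - [0, 0, 0]
    - [0, 0, 0]
    - [0, 0, 0]
    - [0, 0, 0]
    - [0, 0, 0]

```text
time: 11.78
position: [0.5405, 0.0106, 0.0955]
ee_rot: [-0.0, 0.994, 0.113, -0.0]
wrist_force: [0.9, -0.2, -0.4]
gripper_width: 0.0002
finger_force: 0.0
```

Request:
move_arm:
  fingers: [0, 0]
  linear:
    - [0, 0, 0.2]
    - [0, 0, 0.2]
  rot:
    - [0, 0, 0]
    - [0, 0, 0]

```text
time: 12.02
position: [0.5406, 0.01, 0.0954]
ee_rot: [-0.0, 0.994, 0.113, 0.0]
wrist_force: [0.6, -0.2, 0.6]
gripper_width: 0.0
finger_force: 0.0
```

Request:
move_arm:
  fingers: [0, 0]
  linear:
    - [0, 0, 0.2]
    - [0, 0, 0.2]
  rot:
    - [0, 0, 0]
    - [0, 0, 0]

```text
time: 12.28
position: [0.5406, 0.0098, 0.0952]
ee_rot: [-0.0, 0.994, 0.113, 0.0]
wrist_force: [0.1, 0.7, 1.1]
gripper_width: 0.0002
finger_force: 0.5
```

Request:
move_arm:
  fingers: [0, 0]
  linear:
    - [0, 0, 0.2]
    - [0, 0, 0.2]
  rot:
    - [0, 0, 0]
    - [0, 0, 0]

```text
time: 12.52
position: [0.5406, 0.0098, 0.0951]
ee_rot: [0.0, 0.994, 0.113, 0.0]
wrist_force: [-0.5, -0.1, 4.0]
gripper_width: -0.0
finger_force: 2.0
```

Button 4 is up. I'll go back to button 2 and press it in slowly.

Request:
move_arm:
  fingers: [0, 0, 0, 0, 0, 0, 0, 0, 0]
  linear:
    - [0, 0, -12]
    - [3, -37, -12]
    - [7, -75, -12]
    - [10, -112, -12]
    - [10, -112, -12]
    - [10, -112, 0]
    - [10, -112, 3]
    - [10, -112, 4.5]
    - [10, -112, 4.5]
  rot:
    - [0, 0, 0]
    - [0, 0, 0]
    - [0, 0, 0]
    - [0, 0, 0]
    - [0, 0, 0]
    - [0, 0, 0]
    - [0, 0, 0]
    - [0, 0, 0]
    - [0, 0, 0]

```text
time: 13.65
position: [0.5253, 0.1206, 0.0902]
ee_rot: [0.0, 0.994, 0.112, -0.0]
wrist_force: [0.3, -0.3, -0.1]
gripper_width: 0.0004
finger_force: 0.0
```

Request:
move_arm:
  fingers: [0, 0, 0, 0, 0, 0, 0, 0]
  linear:
    - [0, 0, 0.7]
    - [0, 0, 1.4]
    - [0, 0, 2.1]
    - [0, 0, 2.8]
    - [0, 0, 3.5]
    - [0, 0, 4.2]
    - [0, 0, 4.8]
    - [0, 0, 4.8]
  rot:
    - [0, 0, 0]
    - [0, 0, 0]
    - [0, 0, 0]
    - [0, 0, 0]
    - [0, 0, 0]
    - [0, 0, 0]
    - [0, 0, 0]
    - [0, 0, 0]

```text
time: 14.65
position: [0.5254, 0.1211, 0.0864]
ee_rot: [0.0, 0.994, 0.113, 0.0]
wrist_force: [-2.5, -1.3, 8.6]
gripper_width: -0.0003
finger_force: 4.1
```

Request:
move_arm:
  fingers: [0, 0, 0, 0]
  linear:
    - [0, 0, 0.5]
    - [0, 0, 1]
    - [0, 0, 1.4]
    - [0, 0, 1.4]
  rot:
    - [0, 0, 0]
    - [0, 0, 0]
    - [0, 0, 0]
    - [0, 0, 0]

```text
time: 15.15
position: [0.5254, 0.1211, 0.0851]
ee_rot: [0.0, 0.994, 0.113, 0.0]
wrist_force: [-2.2, -1.4, 9.0]
gripper_width: -0.0001
finger_force: 4.5
```

Request:
move_arm:
  fingers: [0, 0]
  linear:
    - [0, 0, 0.3]
    - [0, 0, 0.3]
  rot:
    - [0, 0, 0]
    - [0, 0, 0]

```text
time: 15.4
position: [0.5254, 0.1211, 0.0851]
ee_rot: [0.0, 0.994, 0.113, 0.001]
wrist_force: [-2.3, -1.2, 11.8]
gripper_width: -0.0001
finger_force: 5.9
```

It's on its stop at 85.1 mm and about 12 N. I'll let go, rise and look.

Request:
move_arm:
  fingers: [0, 0, 0, 0, 0, 0, 0, 0]
  linear:
    - [0, 0, -3]
    - [0, 0, -8]
    - [0, 0, -14]
    - [0, 0, -40]
    - [0, 0, -80]
    - [0, 0, -110]
    - [0, 0, -110]
    - [0, 0, -110]
  rot:
    - [0, 0, 0]
    - [0, 0, 0]
    - [0, 0, 0]
    - [0, 0, 0]
    - [0, 0, 0]
    - [0, 0, 0]
    - [0, 0, 0]
    - [0, 0, 0]

```text
time: 16.4
position: [0.5248, 0.121, 0.1933]
ee_rot: [0.0, 0.994, 0.113, -0.0]
wrist_force: [0.4, -0.8, -0.1]
gripper_width: 0.0
finger_force: 0.0
```

Run:
```python
from h import *
from plant import *
s=state(); print(s["time"],s["wrist_force"].round(1))
for n,S in(("side",[(275,278),(284,259),(292,240),(300,224)]),):
    c=capture(n); cv2.imwrite("pics/side1.png",c["color"][:,:,::-1])
    R,_=cv2.Rodrigues(np.array(c["rvec"])); t=np.ravel(c["tvec"]); o=-R.T@t
    for u,v in S:
        p=ray(c,(u,v),.094); zz=np.median(c["z_map"][v-3:v+4,u-3:u+4]); print(n,(o+(p-o)*zz/(R@p+t)[2]).round(4))
c=capture("wrist"); R,_=cv2.Rodrigues(np.array(c["rvec"])); t=np.ravel(c["tvec"])
for b in [(.518,.1765),(.5254,.121),(.5328,.0655),(.5402,.0098)]:
    q=R@np.array([*b,.094])+t; 
    x,y=q[:2]/q[2]; f=1+c["k1"]*(x*x+y*y); u,v=int(c["fx"]*x*f+c["cx"]),int(c["fy"]*y*f+c["cy"])
    if 0<=u<560 and 0<=v<420: print("wrist",u,v,"h",.094+(q[2]-np.median(c["z_map"][max(v-3,0):v+4,max(u-3,0):u+4]))*1.0)
```

```text
16.4 [ 0.4 -0.8 -0.1]
side [0.5131 0.1805 0.0962]
side [0.5198 0.1277 0.0954]
side [0.5286 0.0718 0.0958]
side [0.535  0.0171 0.0941]
wrist 205 197 h 0.09520240978690617
wrist 283 204 h 0.0954178020068179
wrist 360 211 h 0.09534424581001968
wrist 436 218 h 0.0955069670015585
```

View pics/side1.png

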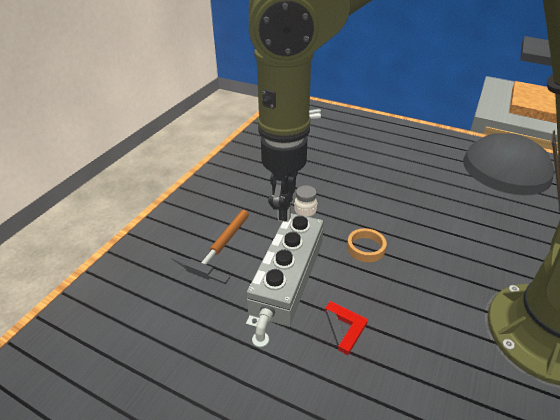

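All four buttons now read about 95 mm, at (275,278), (284,259), (292,240) and (300,224). The bystanders are where they were and the arm is clear.

```bash
python3 -c "
from plant import *
print(job_done())"
```

```text
the job is handed in; nothing more can be done
None
```

I tapped all four buttons in order from the conduit end and found the second one latched; I pressed it to its stop and let it up, so all four now stand at about 95 mm, nothing around them was disturbed, and the job was handed in at about 16.5 s.

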